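# Sweep the spilled bearings into the parts tray

### The job

Three small steel ball bearings lie scattered on the parts counter. Sweep them gently along the counter with your fingers, through the open side of the blue parts tray, until all three lie flat and wholly inside it. Do not pick any of them up, and leave everything else standing where it is.

Things in the scene. Friction and masses are not known exactly. Their poses are not given: they have to be found in the camera images.
- tray: Blue sheet-metal parts tray, screwed to the counter, open at the top and along one whole side (the mouth). Inside 200 mm wide along its x axis and 110 mm deep along its y axis; walls 30 mm high and 4 mm thick on the other three sides. Origin: middle of the mouth, at counter height; +y points from the mouth straight into the tray, +z up. It has no sill: the tray's floor is level with the counter (z = 0).
- bearing0_center (a point): Steel ball bearing 1 of 3 (all alike): a disc 35 mm across and 12 mm high with a black seal, lying flat and loose on the counter or on the flat printed sheet, which is level with the counter; about 50 g, slides when pushed. Point at its centre, 6 mm above the counter; z axis along the bearing's axis.
- bearing1_center (a point): Steel ball bearing 2 of 3 (all alike): a disc 35 mm across and 12 mm high with a black seal, lying flat and loose on the counter or on the flat printed sheet, which is level with the counter; about 50 g, slides when pushed. Point at its centre, 6 mm above the counter; z axis along the bearing's axis.
- bearing2_center (a point): Steel ball bearing 3 of 3 (all alike): a disc 35 mm across and 12 mm high with a black seal, lying flat and loose on the counter or on the flat printed sheet, which is level with the counter; about 50 g, slides when pushed. Point at its centre, 6 mm above the counter; z axis along the bearing's axis.
- coupling_center (a point): Brass hose coupling standing upright among the bearings, 24 mm across and 42 mm high, loose; not to be disturbed. Point half-way up its axis (21 mm).
- pulley_center (a point): Aluminium idler pulley lying flat, 76 mm across and 27 mm high, loose; not to be disturbed. Point at its centre.
- carton_center (a point): Small cardboard carton with a green band, 60 x 45 mm (its x, y axes) and 40 mm high, loose; not to be disturbed. Point at its centre.
- jar_center (a point): Squat jar with a red lid, 52 mm across and 55 mm high, loose, beyond the work; not to be disturbed. Point half-way up.
- flask_center (a point): White bottle with a yellow cap, 64 mm across and 170 mm high, loose, behind the tray; not to be disturbed. Point half-way up.
- mug_center (a point): White mug, rim 80 mm across and 90 mm high, with a handle on one side, loose, off to the side; not to be disturbed. Point half-way up its axis.

How it is judged (in metres and radians):
At the end, for the whole second after the job is handed in: Each bearing lies flat (within 0.2 rad) and at rest on the tray floor, its centre at least 16 mm inside the mouth line (wholly inside, to 1.5 mm) and between the walls; coupling, pulley, carton, jar, bottle and mug are each within 20 mm of where they began (y of bearing0_center in the frame of tray between 0.016 and 0.11 m and x of bearing0_center in the frame of tray between -0.1 and 0.1 m and height (world z) of each of bearing0_center, bearing1_center, bearing2_center below 0.012 m and angle between each of bearing0_center, bearing1_center, bearing2_center's own z axis and vertical below 0.2 rad and linear speed of each of bearing0, bearing1, bearing2 below 0.02 m/s and y of bearing1_center in the frame of tray between 0.016 and 0.11 m and x of bearing1_center in the frame of tray between -0.1 and 0.1 m and y of bearing2_center in the frame of tray between 0.016 and 0.11 m and x of bearing2_center in the frame of tray between -0.1 and 0.1 m and distance of each of coupling_center, pulley_center, carton_center, jar_center, flask_center, mug_center from where it was at the start of the episode below 0.02 m); the robot touches nothing.
It fails at once if a bearing is lifted off the counter (its centre rises above 25 mm) (height (world z) of any of bearing0_center, bearing1_center, bearing2_center above 0.025 m).
It fails at once if a bearing is flicked or thrown (faster than 0.6 m/s) (linear speed of any of bearing0, bearing1, bearing2 above 0.6 m/s).
It fails at once if the coupling, pulley, carton, jar, bottle or mug is moved or knocked over (more than 20 mm) (distance of any of coupling_center, pulley_center, carton_center, jar_center, flask_center, mug_center from where it was at the start of the episode above 0.02 m).
It also fails if it takes over 61 s, if anything falls off the work surface, if the arm or the gripper's body presses on something with over 40 N, if the wrist force passes 120 N, or if a joint passes its speed limit or range.

### The arm

A 6-joint arm with a two-finger parallel gripper is mounted at the origin on the work surface. World frame = base frame: x ahead of the robot, y to its left, z up, the work surface at z = 0. Lengths are in mm, angles in rad, forces in N, time in s.
With the tool pointing down it reaches from about 350 to 775 mm from the base axis. Payload 5.5 kg.
Tool frame: the origin (TCP) lies on the centre line of the jaws, within the pads' length; the fingertips stand 8 mm ahead of it and the grasp point (between the pads) lies 11 mm behind it; z points along the fingers, x is the direction in which the jaws open and shut, and the axes are right-handed (so a half turn about z gives the same grasp; the last joint's range is limited). The gripper opens to 85 mm and grips with 20 to 120 N. Pads are 22 mm wide; open, the fingers measure 114 mm over their backs; the gripper's body (76 mm by 85 mm) begins 54 mm behind the grasp point. The pads swing forward as they close: fully open they stand 13 mm farther back than shut.
Start: joints at [-1.275, 0.313, 0.046, 1.304, 0, 1.431], TCP at [242.729, -521.3, 239.323] pointing down, gripper open.
Joint ranges: [-2.76, 2.76], [-0.86, 1.69], [-1.03, 1.26], [-2.2, 2.34], [-1.47, 1.5], [-3.14, 3.14]. Speed limits (rad/s): [2.57, 2.57, 3.14, 3.14, 3.14, 3.14].

### API

Orientations are given as a unit quaternion [w, x, y, z].
In Python, from station import manip gives the robot as it stands.
- The arm moves only by the shell command python3 -m creep 'ROWS'. ROWS is text: rows parted by semicolons, each of 7 numbers parted by spaces: the shift along the tool's x, y, z in units of 400 mm (1.0 is 400 mm), then the turn, a rotation vector about the tool's x, y, z in units of 120 degrees (1.0 is 120 degrees), then the closure, from 0 (fully open) to 1 (shut). In form: x y z wx wy wz jaw; .... A call has 1 to 12 rows; each row is the pose to reach, as a shift and turn from the pose commanded when the call began, along the tool's axes at that moment; what a row does not reach only later rows make up. A row lasts 1/10 s, in which the tool goes at most 50 mm and 8.59 degrees, less where a joint would pass 70% of its speed; a pose out of reach is approached as far as the arm can. A call with a number of a shift or a turn outside -1 to 1 is refused whole. A call with a gripper value outside its range is refused whole. The fingers move at their own pace and stop on an object; the grip force is fixed at half the most. Time passes only in rows, so rows that repeat a pose let the fingers close. It gives the time, the measured TCP pose, the force and the opening at its end, in the units of the state.
- manip.read_state(): the state, without advancing time (a new reading comes with each control period).
- manip.grab_frame(name): name is "scene" or "top" or "wrist"; returns a dict with "pixels" (400x640x3 uint8, red, green, blue), "depth" (400x640 float32, mm along the optical axis (not along the pixel's ray), 0 where there is no reading), "camera_matrix" (3x3 intrinsics, pixels), "cam_to_world" (4x4, takes a point from camera to world coordinates). Camera axes: x right, y up, looking along -z (the intrinsics and any distortion apply to the point x, -y, -z); pixel columns grow to the right and rows downward; lengths in mm; the calibration is good to about 2 mm. A picture is of the moment at which its call begins.
- manip.job_done(): hands the job in, once; it reports no verdict.
The state is a dict: "t": time; "joint_pos": joint angles; "qd": joint speeds; "joint_efforts": joint torques, N m; "ee_pos": TCP position; "tcp_rot": TCP orientation; "wrist_force": force on the tool from outside, world axes, zero at the start; "moment": the same for the moment, N m; "grip_width": opening from 0.0 (shut) to 1.0 (fully open).
Only numpy, scipy, OpenCV 4.12 (cv2) and the standard library are available. Lean on these libraries where they do the work, as an engineer would, in place of code of your own. Each camera call takes 0.05 s, during which the arm holds its last target.

## Working session

There is one attempt and no reset: what is moved stays moved. The work goes in short steps, Python scripts to look and compute and a shell command to move; the robot and the scene stay as the last step left them, time stands still between calls to the robot, and variables do not carry over. Pictures are saved under pics/ and viewed, and the job is handed in when it is done.

```bash
ls; mkdir -p pics; python3 - <<'E'
from station import manip
import cv2
s=manip.read_state();print(s)
for n in ["top","scene"]:
    f=manip.grab_frame(n);cv2.imwrite(f"pics/{n}0.png",f["pixels"][:,:,::-1]);print(n,f["camera_matrix"],f["cam_to_world"])
E
```

```text
pics
{'t': 0.0, 'joint_pos': array([-1.27461753e+00,  3.13988786e-01,  4.50074484e-02,  1.30358729e+00,
        2.00494812e-05,  1.43121485e+00]), 'qd': array([ 1.36805031e-05,  1.84636796e-03,  5.69405412e-04, -1.19151877e-03,
       -1.26917566e-03,  1.29745356e-04]), 'joint_efforts': array([-5.04841762e-05, -4.80629826e+01,  2.98532546e+01,  1.94659468e-02,
       -2.43795539e-04,  1.43683542e-05]), 'ee_pos': array([ 242.57317206, -520.80262758,  238.42709488]), 'tcp_rot': array([-5.83290954e-04,  8.43237398e-01, -5.37540608e-01, -6.67181136e-04]), 'wrist_force': array([-0.6600654 , -0.5161349 ,  0.00076605]), 'moment': array([-0.02578817, -0.02033445, -0.05754001]), 'grip_width': 0.9989382376404801}
top [[449.11213233   0.         311.48022693]
 [  0.         449.11213233 204.07125889]
 [  0.           0.           1.        ]] [[-8.59464844e-03  9.98848687e-01 -4.71956899e-02  5.67280755e+02]
 [-9.99787442e-01 -7.69903173e-03  1.91257687e-02 -2.34322421e+01]
 [ 1.87403878e-02  4.73500373e-02  9.98702544e-01  1.29981483e+03]
 [ 0.00000000e+00  0.00000000e+00  0.00000000e+00  1.00000000e+00]]
scene [[520.90801466   0.         312.05348466]
 [  0.         520.90801466 206.31656889]
 [  0.           0.           1.        ]] [[-4.48105817e-01 -6.35750389e-01  6.28508249e-01  1.55951748e+03]
 [ 8.93891786e-01 -3.28542396e-01  3.04987489e-01  4.37917643e+02]
 [ 1.25956911e-02  6.98485030e-01  7.15513810e-01  1.16268813e+03]
 [ 0.00000000e+00  0.00000000e+00  0.00000000e+00  1.00000000e+00]]
```

View pics/top0.png

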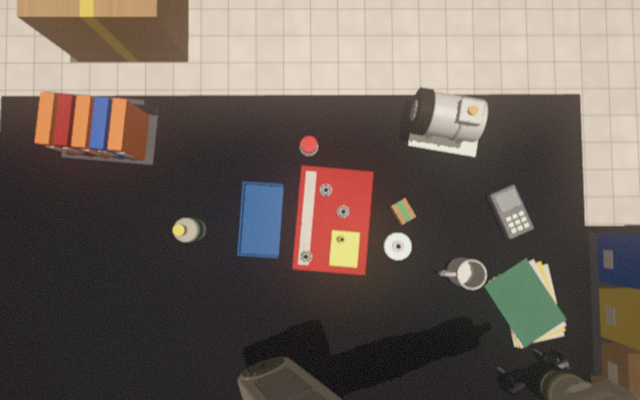

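View pics/scene0.png

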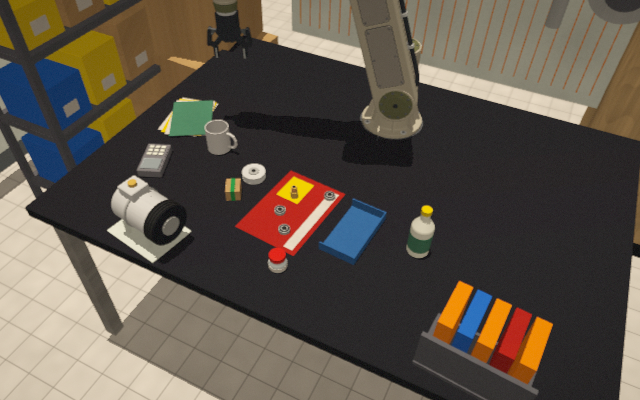

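```bash
cat > h.py <<'E'
from station import manip
import cv2, numpy as np
def ray(f,u,v,z):
    K=f["camera_matrix"];T=f["cam_to_world"]
    d=np.array([(u-K[0,2])/K[0,0],-(v-K[1,2])/K[1,1],-1.]);d=T[:3,:3]@d
    o=T[:3,3];return o+d*(z-o[2])/d[2]
def proj(f,p):
    K=f["camera_matrix"];T=f["cam_to_world"]
    c=T[:3,:3].T@(np.array(p,float)-T[:3,3]);return K[0,0]*c[0]/-c[2]+K[0,2],K[1,1]*-c[1]/-c[2]+K[1,2]
E
python3 - <<'E'
from h import *
f=manip.grab_frame("top");im=f["pixels"][:,:,::-1].copy()
c=im[130:290,220:420];cv2.imwrite("pics/topz.png",cv2.resize(c,(800,640),interpolation=cv2.INTER_CUBIC)[:600])
s=manip.grab_frame("scene");c=s["pixels"][150:280,210:400,::-1];cv2.imwrite("pics/scz.png",cv2.resize(c,(800,547),interpolation=cv2.INTER_CUBIC))
E
```

```text
(no output)
```

View pics/topz.png

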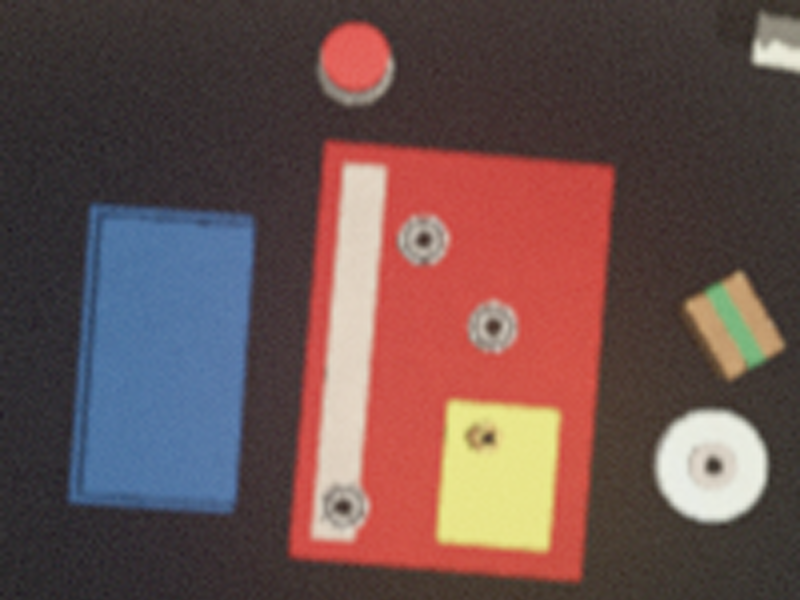

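View pics/scz.png

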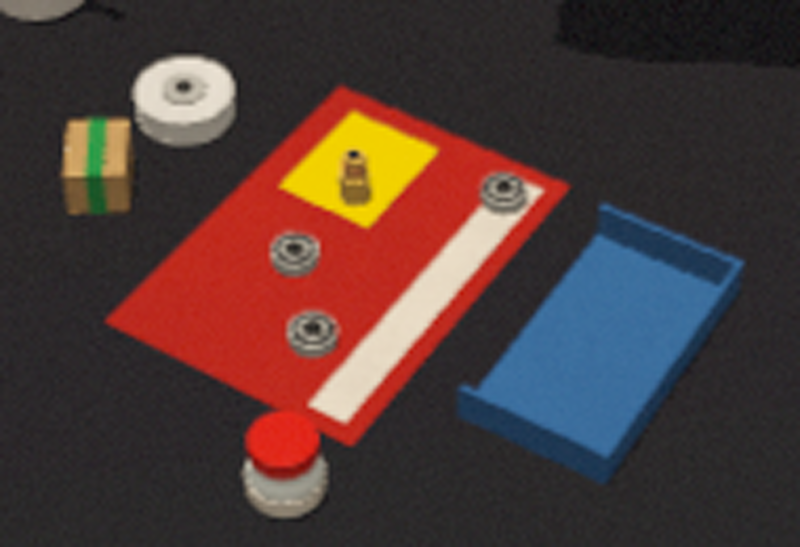

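```bash
python3 - <<'E'
from h import *
f=manip.grab_frame("top")
g=lambda x,y,z:print(np.round(ray(f,220+x/4,130+y/4,z),1))
for n,x,y,z in [("b0",424,240,12),("b1",493,327,12),("b2",343,506,12),("coup",482,436,30),("mouth far top",254,215,30),("mouth near",234,513,30),("back far",92,206,30),("back near",70,501,30),("jar lid",356,57,55),("pulley",712,466,27),("carton",733,325,40)]:
    print(n,end=' ');g(x,y,z)
# depth-based: coupling and walls
d=f["depth"];K=f["camera_matrix"];T=f["cam_to_world"]
v,u=np.mgrid[0:400,0:640]
P=np.stack([(u-K[0,2])/K[0,0]*d,-(v-K[1,2])/K[1,1]*d,-d],-1)@T[:3,:3].T+T[:3,3]
hsv=cv2.cvtColor(f["pixels"],cv2.COLOR_RGB2HSV)
m=(abs(hsv[...,0].astype(int)-107)<12)&(hsv[...,1]>120)&(u>220)&(u<300)&(v>160)&(v<270)
mm=m.astype(np.uint8);c=max(cv2.findContours(mm,0,2)[0],key=cv2.contourArea);print(cv2.minAreaRect(c));print(cv2.boxPoints(cv2.minAreaRect(c)))
h=(P[...,2]>20)&(u>325)&(u<355)&(v>225)&(v<262)&(d>0)
print("coup",h.sum(),P[h].mean(0) if h.any() else 0,P[h][:,2].max() if h.any() else 0)
q=(u>300)&(u<310)&(v>190)&(v<210);print("plane z",P[q][:,2].mean())
s=manip.grab_frame("scene")
g2=lambda x,y,z:print(np.round(ray(s,210+x*190/800,150+y*130/547,z),1))
for n,x,y,z in [("b0",312,328,12),("b1",295,250,12),("b2",503,188,12),("coup top",354,157,42),("coup base",355,200,0),("mouth near",600,240,0),("mouth far",472,410,0)]:
    print(n,end=' ');g2(x,y,z)
E
```

```text
b0 [668.3 -90.2  12. ]
b1 [ 605.4 -139.2   12. ]
b2 [478.4 -30.4  12. ]
coup [ 527.9 -128.9   30. ]
mouth far top [685.5  31.1  30. ]
mouth near [475.5  46.3  30. ]
back far [692.7 145.5  30. ]
back near [485.1 161.2  30. ]
jar lid [793.4 -41.8  55. ]
pulley [ 505.1 -292.1   27. ]
carton [ 604.6 -306.    40. ]
((260.12060546875, 219.43235778808594), (40.9559326171875, 74.01212310791016), 4.39870548248291)
[[236.86473 254.75882]
 [242.54118 180.9647 ]
 [283.37646 184.1059 ]
 [277.7     257.90002]]
coup 55 [ 526.60968376 -130.07201671   34.57768654] 48.3443837883317
plane z 0.9416752467445472
b0 [666.9 -86.   12. ]
b1 [ 605.7 -133.8   12. ]
b2 [477.6 -26.7  12. ]
coup top [ 526.8 -126.6   42. ]
coup base [ 529.2 -125.1    0. ]
mouth near [483.1  55.8   0. ]
mouth far [673.7  42.8   0. ]
```

```bash
cat >> h.py <<'E'
from scipy.spatial.transform import Rotation as R
O=np.array([580.5,41.]);ex=np.array([.9974,-.072]);ey=np.array([.072,.9974])
def w2t(p): d=np.array(p[:2])-O;return d@ex,d@ey
def t2w(x,y): return O+x*ex+y*ey
def cur():
    s=manip.read_state();q=s["tcp_rot"];return s,R.from_quat([q[1],q[2],q[3],q[0]])
def dl(x,y,z,yaw=-4.13):
    """row to reach tray xy, world z, tool x at world yaw deg"""
    s,r=cur();p=np.append(t2w(x,y),z)
    sh=r.inv().apply(p-s["ee_pos"])/400
    c,n=np.cos(np.radians(yaw)),np.sin(np.radians(yaw))
    g=R.from_matrix(np.array([[c,n,0],[n,-c,0],[0,0,-1.]]))
    w=np.degrees((r.inv()*g).as_rotvec())/120
    print("row",np.round(sh,4),np.round(w,4),"tcp tray",np.round(w2t(s["ee_pos"]),1),"z",round(s["ee_pos"][2],1))
E
python3 -c "
from h import *
for n,p in [('b0',(667.5,-88)),('b1',(605.5,-136.5)),('b2',(478,-28.5)),('coup',(528,-128))]: print(n,w2t(p))
dl(38,-222,150)"
```

```text
b0 (np.float64(96.06179999999999), np.float64(-122.4006))
b1 (np.float64(37.714999999999996), np.float64(-175.2385))
b2 (np.float64(-97.22949999999999), np.float64(-76.6993))
coup (np.float64(-40.195499999999996), np.float64(-172.3406))
row [-0.3861 -1.1719  0.2228] [-2.000e-04  2.000e-04 -5.075e-01] tcp tray [-296.5 -585. ] z 239.0
```

```bash
python3 -m creep '-0.03 -0.08 0 0 0 -0.05 0.74; -0.06 -0.18 0 0 0 -0.11 0.74; -0.1 -0.3 0 0 0 -0.17 0.74; -0.14 -0.42 0 0 0 -0.23 0.74; -0.18 -0.54 0.02 0 0 -0.29 0.74; -0.21 -0.65 0.04 0 0 -0.35 0.74; -0.25 -0.76 0.06 0 0 -0.41 0.74; -0.29 -0.86 0.08 0 0 -0.46 0.74; -0.32 -0.95 0.1 0 0 -0.5075 0.74; -0.33 -0.99 0.12 0 0 -0.5075 0.74; -0.33 -0.99 0.14 0 0 -0.5075 0.74; -0.33 -0.99 0.14 0 0 -0.5075 0.74'; python3 -c "
from h import *
print(manip.read_state()['grip_width'],manip.read_state()['wrist_force'])
f=manip.grab_frame('wrist');cv2.imwrite('pics/w1.png',f['pixels'][:,:,::-1])
dl(38,-222,60)"
```

```text
t: 1.5
ee_pos: [544.9, -234.4, 181.7]
tcp_rot: [-0.0, 0.999, -0.036, -0.001]
wrist_force: [-0.2, 0.1, 0.6]
grip_width: 0.262
0.261972166952931 [-0.15653779  0.06589984  0.60225517]
row [ 0.1345 -0.1399  0.3061] [-0.0001  0.0009 -0.0009] tcp tray [ -15.7 -277.9] z 182.5
```

View pics/w1.png

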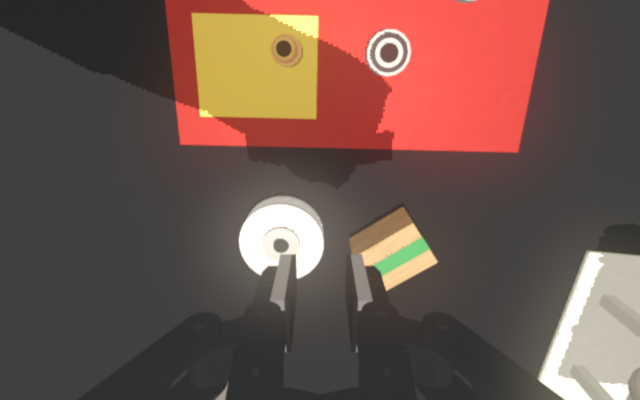

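```bash
python3 -m creep '0.05 -0.05 0 0 0 0 0.74; 0.1 -0.1 0.03 0 0 0 0.74; 0.1345 -0.14 0.1 0 0 0 0.74; 0.1345 -0.14 0.2 0 0 0 0.74; 0.1345 -0.14 0.306 0 0 0 0.74; 0.1345 -0.14 0.306 0 0 0 0.74; 0.1345 -0.14 0.306 0 0 0 0.74'; python3 -c "
from h import *
f=manip.grab_frame('wrist');cv2.imwrite('pics/w2.png',f['pixels'][:,:,::-1])
dl(38,-222,10)"
```

```text
t: 2.25
ee_pos: [602.7, -183.7, 61.3]
tcp_rot: [-0.0, 0.999, -0.037, -0.001]
wrist_force: [1.3, -0.2, 0.6]
grip_width: 0.261
row [-0.0049 -0.0022  0.1324] [ 0.0004 -0.0009 -0.001 ] tcp tray [  39.8 -222.8] z 63.0
```

View pics/w2.png

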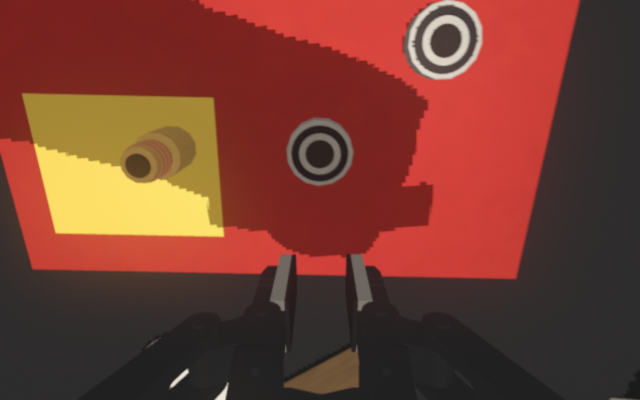

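```bash
python3 -m creep '-0.004 -0.002 0.04 0 0 0 0.74; -0.004 -0.002 0.08 0 0 0 0.74; -0.004 -0.002 0.1 0 0 0 0.74; -0.004 -0.002 0.115 0 0 0 0.74; -0.004 -0.002 0.122 0 0 0 0.74; -0.004 -0.002 0.128 0 0 0 0.74; -0.004 -0.002 0.13 0 0 0 0.74; -0.004 -0.002 0.13 0 0 0 0.74'; python3 -c "
from h import *
f=manip.grab_frame('wrist');cv2.imwrite('pics/w3.png',f['pixels'][:,:,::-1]);print(manip.read_state()['wrist_force'])
f=manip.grab_frame('scene');cv2.imwrite('pics/s3.png',cv2.resize(f['pixels'][100:280,190:400,::-1],(700,600)))
dl(12,25,10)"
```

```text
t: 3.1
ee_pos: [602.4, -181.7, 9.2]
tcp_rot: [0.0, 0.999, -0.036, 0.0]
wrist_force: [-0.1, -0.1, -0.1]
grip_width: 0.26
[-0.15820244  0.6730822  -0.58592835]
row [-0.0645 -0.6137 -0.0022] [ 0.0001 -0.0002  0.    ] tcp tray [  37.8 -220.5] z 9.2
```

View pics/w3.png

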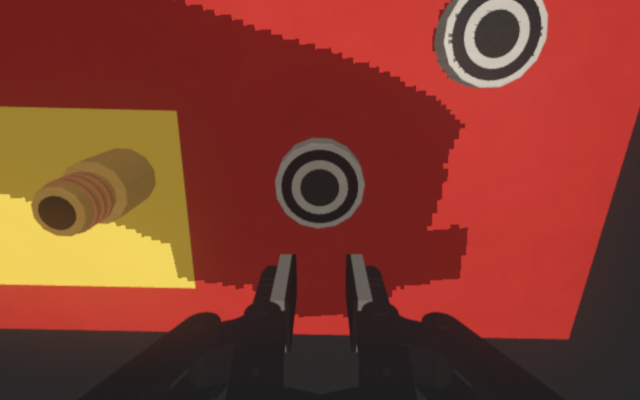

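View pics/s3.png

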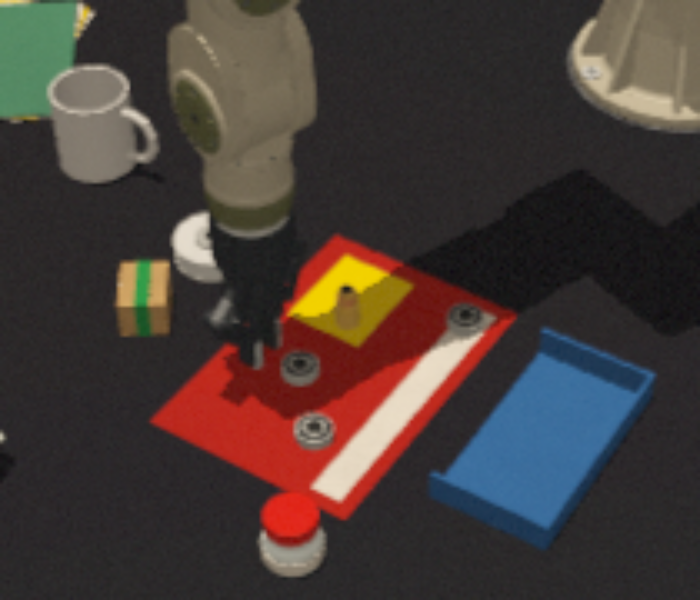

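```bash
python3 -m creep '0 -0.02 0 0 0 0 0.74; 0 -0.04 0 0 0 0 0.74; 0 -0.06 0 0 0 0 0.74; 0 -0.08 0 0 0 0 0.74; -0.002 -0.105 0 0 0 0 0.74; -0.005 -0.13 0 0 0 0 0.74; -0.008 -0.155 0 0 0 0 0.74; -0.011 -0.18 0 0 0 0 0.74; -0.014 -0.205 0 0 0 0 0.74; -0.017 -0.23 0 0 0 0 0.74; -0.02 -0.25 0 0 0 0 0.74; -0.022 -0.26 0 0 0 0 0.74'; python3 -c "
from h import *
f=manip.grab_frame('wrist');cv2.imwrite('pics/w4.png',f['pixels'][:,:,::-1]);print(manip.read_state()['wrist_force'])
dl(12,25,10)"
```

```text
t: 4.4
ee_pos: [600.8, -76.3, 8.9]
tcp_rot: [0.0, 0.999, -0.036, -0.0]
wrist_force: [-0.4, 1.1, -0.1]
grip_width: 0.261
[6.59117759e-04 2.17541558e-01 7.47575180e-01]
row [-0.0409 -0.3505 -0.0027] [-0.0001  0.0001  0.0005] tcp tray [  28.5 -115.2] z 8.9
```

View pics/w4.png

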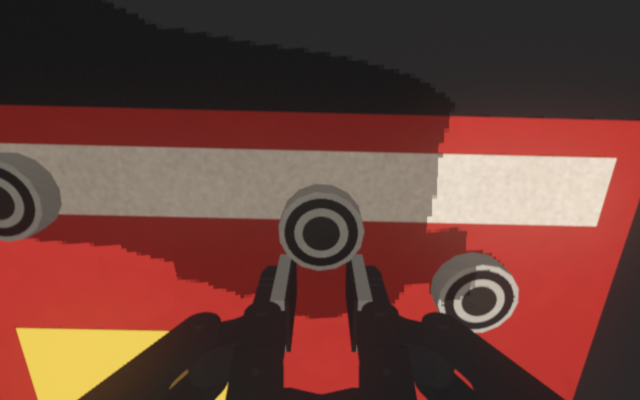

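```bash
python3 -m creep '-0.002 -0.02 0 0 0 0 0.74; -0.005 -0.045 0 0 0 0 0.74; -0.008 -0.075 0 0 0 0 0.74; -0.012 -0.105 0 0 0 0 0.74; -0.016 -0.135 0 0 0 0 0.74; -0.02 -0.165 0 0 0 0 0.74; -0.024 -0.195 0 0 0 0 0.74; -0.028 -0.225 0 0 0 0 0.74; -0.032 -0.255 0 0 0 0 0.74; -0.036 -0.285 0 0 0 0 0.74; -0.04 -0.31 0 0 0 0 0.74; -0.04 -0.335 0 0 0 0 0.74'; python3 -c "
from h import *
f=manip.grab_frame('wrist');cv2.imwrite('pics/w5.png',f['pixels'][:,:,::-1]);print(manip.read_state()['wrist_force'])
dl(12,25,10)"
```

```text
t: 5.65
ee_pos: [594.3, 58.4, 8.9]
tcp_rot: [0.0, 0.999, -0.036, -0.0]
wrist_force: [-0.3, -0.3, 0.2]
grip_width: 0.26
[0.00334358 1.18177693 0.36455618]
row [-0.0015 -0.013  -0.0027] [-0.0004  0.      0.0007] tcp tray [12.6 19.8] z 8.9
```

View pics/w5.png

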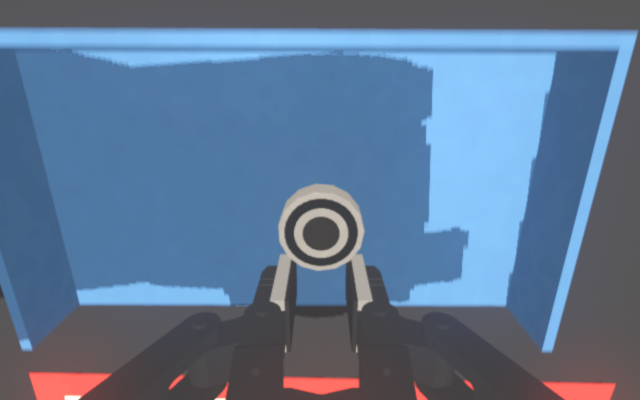

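```bash
python3 -m creep '0 0.02 0 0 0 0 0.74; 0 0.05 0 0 0 0 0.74; 0 0.06 -0.05 0 0 0 0.74; 0 0.07 -0.13 0 0 0 0.74; 0.05 0.15 -0.15 0 0 0 0.74; 0.12 0.25 -0.15 0 0 0 0.74; 0.18 0.35 -0.15 0 0 0 0.74; 0.21 0.43 -0.15 0 0 0 0.74; 0.21 0.46 -0.15 0 0 0 0.74; 0.21 0.46 -0.13 0 0 0 0.74; 0.21 0.46 -0.13 0 0 0 0.74'; python3 -c "
from h import *
f=manip.grab_frame('wrist');cv2.imwrite('pics/w6.png',f['pixels'][:,:,::-1])
print([np.round(w2t(ray(f,u,v,12)),1) for u,v in [(320,120)]])
dl(96,-165,9.5)"
```

```text
t: 6.8
ee_pos: [663.2, -131.9, 59.1]
tcp_rot: [-0.001, 0.999, -0.037, -0.002]
wrist_force: [-0.8, 1.0, 0.1]
grip_width: 0.263
[array([  95.3, -103.8])]
row [ 0.0026 -0.0016  0.1253] [-0.0005  0.0014  0.0001] tcp tray [  95.1 -165.7] z 59.6
```

View pics/w6.png

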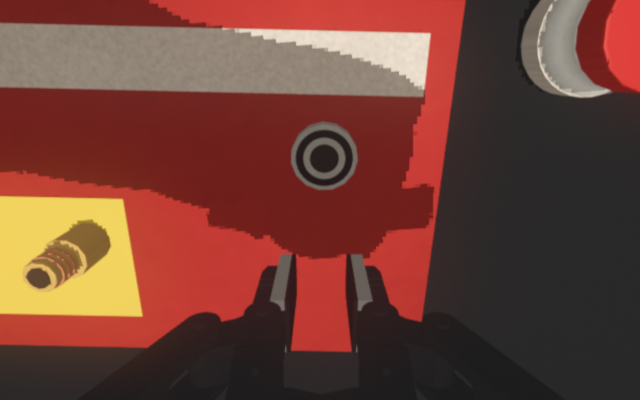

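```bash
python3 -m creep '0.003 -0.002 0.04 0 0 0 0.74; 0.003 -0.002 0.08 0 0 0 0.74; 0.003 -0.002 0.105 0 0 0 0.74; 0.003 -0.002 0.118 0 0 0 0.74; 0.003 -0.002 0.125 0 0 0 0.74; 0.003 -0.002 0.125 0 0 0 0.74; 0.003 -0.02 0.125 0 0 0 0.74; 0.003 -0.04 0.125 0 0 0 0.74; 0.003 -0.06 0.125 0 0 0 0.74; 0.001 -0.08 0.125 0 0 0 0.74; -0.003 -0.1 0.125 0 0 0 0.74; -0.007 -0.12 0.125 0 0 0 0.74'; python3 -c "
from h import *
f=manip.grab_frame('wrist');cv2.imwrite('pics/w7.png',f['pixels'][:,:,::-1])
dl(58,22,9.5)"
```

```text
t: 8.05
ee_pos: [665.9, -83.2, 11.2]
tcp_rot: [0.0, 0.999, -0.036, 0.0]
wrist_force: [0.7, -1.6, 0.7]
grip_width: 0.26
row [-0.0887 -0.3461  0.0041] [-0.0003  0.      0.0006] tcp tray [  93.7 -116.4] z 11.1
```

View pics/w7.png

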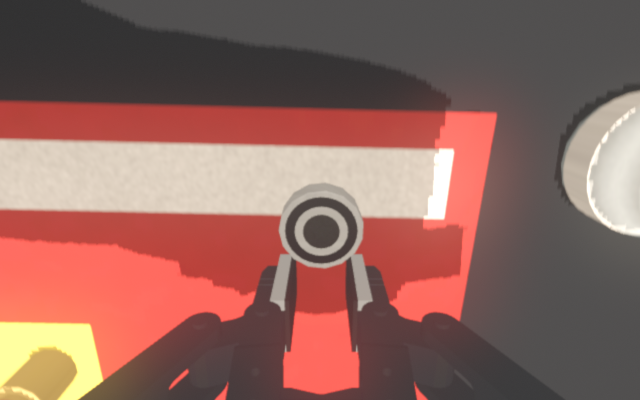

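```bash
python3 -m creep '-0.005 -0.02 0.002 0 0 0 0.74; -0.013 -0.045 0.003 0 0 0 0.74; -0.022 -0.07 0.004 0 0 0 0.74; -0.032 -0.095 0.004 0 0 0 0.74; -0.042 -0.12 0.004 0 0 0 0.74; -0.053 -0.145 0.004 0 0 0 0.74; -0.064 -0.17 0.004 0 0 0 0.74; -0.075 -0.195 0.004 0 0 0 0.74; -0.083 -0.22 0.004 0 0 0 0.74; -0.088 -0.245 0.004 0 0 0 0.74; -0.09 -0.265 0.004 0 0 0 0.74; -0.09 -0.275 0.004 0 0 0 0.74'; python3 -c "
from h import *
f=manip.grab_frame('wrist');cv2.imwrite('pics/w8.png',f['pixels'][:,:,::-1])
dl(58,22,9.5)"
```

```text
t: 9.3
ee_pos: [637.4, 29.4, 9.2]
tcp_rot: [0.0, 0.999, -0.036, -0.0]
wrist_force: [-0.4, -2.7, 2.3]
grip_width: 0.261
row [ 0.0008 -0.073  -0.0009] [-0.0001  0.0003  0.0005] tcp tray [57.7 -7.2] z 9.1
```

View pics/w8.png

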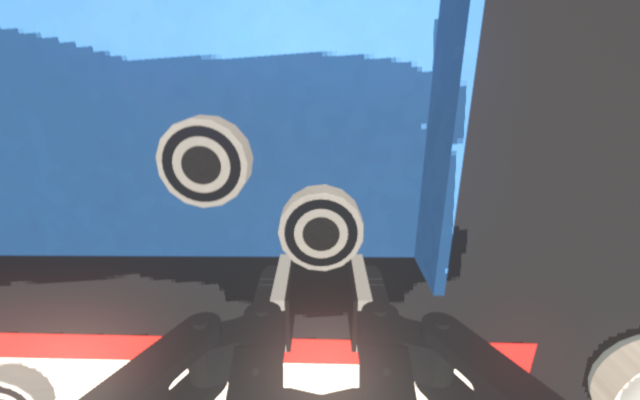

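```bash
python3 -m creep '0.003 -0.02 0 0 0 0 0.74; 0.006 -0.04 0 0 0 0 0.74; 0.008 -0.06 0 0 0 0 0.74; 0.008 -0.073 0 0 0 0 0.74; 0.008 -0.073 0 0 0 0 0.74; 0.008 -0.05 0 0 0 0 0.74; 0.008 -0.02 0 0 0 0 0.74; 0.004 0.02 -0.04 0 0 0 0.74; 0 0.05 -0.12 0 0 0 0.74; -0.1 0.1 -0.13 0 0 0 0.74; -0.2 0.15 -0.13 0 0 0 0.74; -0.3 0.2 -0.13 0 0 0 0.74'; python3 -c "
from h import *
dl(-97,-122,60)"
```

```text
t: 10.55
ee_pos: [511.3, -44.9, 62.8]
tcp_rot: [0.0, 0.999, -0.037, 0.001]
wrist_force: [0.1, -1.5, -0.3]
grip_width: 0.259
row [-0.0853  0.0784  0.0069] [ 0.0004 -0.0011 -0.0007] tcp tray [-62.8 -90.7] z 62.8
```

```bash
python3 -m creep '-0.05 0.05 0 0 0 0 0.74; -0.085 0.078 0 0 0 0 0.74; -0.085 0.078 0 0 0 0 0.74; -0.085 0.078 0 0 0 0 0.74'; python3 -c "
from h import *
f=manip.grab_frame('wrist');cv2.imwrite('pics/w9.png',f['pixels'][:,:,::-1])
dl(-97,-122,9.5)"
```

```text
t: 10.95
ee_pos: [476.7, -72.7, 62.5]
tcp_rot: [0.0, 0.999, -0.037, 0.001]
wrist_force: [1.3, 0.2, -0.1]
grip_width: 0.259
row [-0.0055  0.0038  0.1319] [ 0.0002 -0.001  -0.0006] tcp tray [ -94.9 -120.4] z 62.3
```

View pics/w9.png

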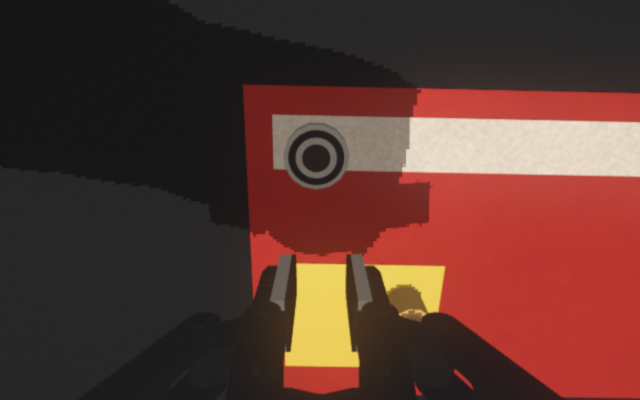

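```bash
python3 -m creep '-0.005 -0.01 0.04 0 0 0 0.74; -0.005 -0.01 0.08 0 0 0 0.74; -0.005 -0.01 0.11 0 0 0 0.74; -0.005 -0.01 0.125 0 0 0 0.74; -0.005 -0.01 0.131 0 0 0 0.74; -0.005 -0.01 0.131 0 0 0 0.74; -0.005 -0.03 0.131 0 0 0 0.74; -0.005 -0.05 0.131 0 0 0 0.74; -0.005 -0.07 0.131 0 0 0 0.74; -0.002 -0.08 0.131 0 0 0 0.74; 0.002 -0.09 0.131 0 0 0 0.74'; python3 -c "
from h import *
f=manip.grab_frame('wrist');cv2.imwrite('pics/w10.png',f['pixels'][:,:,::-1])
dl(-48,22,9.5)"
```

```text
t: 12.1
ee_pos: [479.7, -35.1, 9.1]
tcp_rot: [0.0, 0.999, -0.036, 0.0]
wrist_force: [-0.9, -1.4, 1.0]
grip_width: 0.261
row [ 0.1171 -0.2618 -0.0009] [-0.     -0.0003  0.0004] tcp tray [-94.8 -82.7] z 9.1
```

View pics/w10.png

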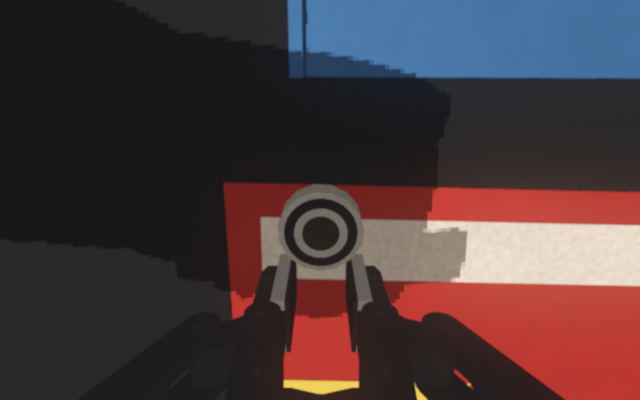

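```bash
python3 -m creep '0.006 -0.015 0 0 0 0 0.74; 0.015 -0.035 0 0 0 0 0.74; 0.025 -0.055 0 0 0 0 0.74; 0.035 -0.075 0 0 0 0 0.74; 0.045 -0.095 0 0 0 0 0.74; 0.055 -0.115 0 0 0 0 0.74; 0.065 -0.135 0 0 0 0 0.74; 0.075 -0.155 0 0 0 0 0.74; 0.085 -0.175 0 0 0 0 0.74; 0.092 -0.19 0 0 0 0 0.74; 0.095 -0.2 0 0 0 0 0.74; 0.095 -0.2 0 0 0 0 0.74'; python3 -c "
from h import *
f=manip.grab_frame('wrist');cv2.imwrite('pics/w11.png',f['pixels'][:,:,::-1])
dl(-48,22,9.5)"
```

```text
t: 13.35
ee_pos: [523.5, 42.1, 8.8]
tcp_rot: [-0.0, 0.999, -0.036, 0.0]
wrist_force: [0.5, 0.5, 0.8]
grip_width: 0.261
row [ 0.023  -0.0632 -0.0018] [-0.0001  0.      0.0002] tcp tray [-57.2  -3.3] z 8.8
```

View pics/w11.png

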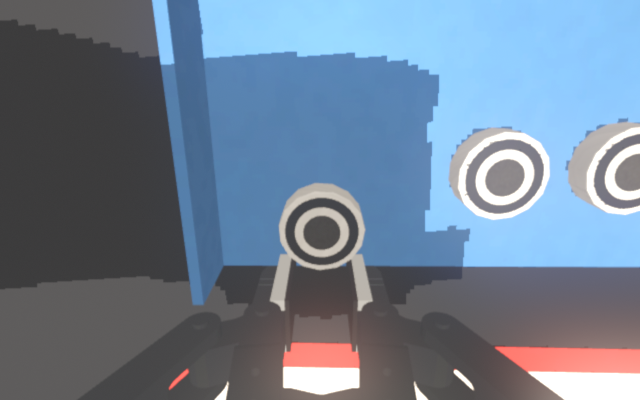

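Nested well; push straight in, then back out and lift clear.

```bash
python3 -m creep '0.003 -0.02 0 0 0 0 0.74; 0.006 -0.04 0 0 0 0 0.74; 0.008 -0.06 0 0 0 0 0.74; 0.008 -0.07 0 0 0 0 0.74; 0.008 -0.07 0 0 0 0 0.74; 0.008 -0.05 0 0 0 0 0.74; 0.008 -0.02 0 0 0 0 0.74; 0.004 0.02 -0.04 0 0 0 0.74; 0 0.05 -0.14 0 0 0 0.74; 0 0.12 -0.24 0 0 0 0.74; 0 0.24 -0.34 0 0 0 0.74; 0 0.36 -0.4 0 0 0 0.74'; python3 -m creep '0 0.1 -0.05 0 0 0 0.74; 0 0.15 -0.08 0 0 0 0.74; 0 0.15 -0.08 0 0 0 0.74;0 0.15 -0.08 0 0 0 0.74';python3 -c "
from h import *
f=manip.grab_frame('top');im=f['pixels'][:,:,::-1]
cv2.imwrite('pics/t12.png',cv2.resize(im[130:290,220:420],(750,600),interpolation=cv2.INTER_CUBIC))
s=manip.grab_frame('scene');cv2.imwrite('pics/s12.png',cv2.resize(s['pixels'][100:280,190:430,::-1],(800,600),interpolation=cv2.INTER_CUBIC))
"
```

```text
t: 14.6
ee_pos: [514.0, -90.3, 163.8]
tcp_rot: [0.0, 0.999, -0.036, 0.001]
wrist_force: [1.1, 0.3, -0.5]
grip_width: 0.261
t: 15.0
ee_pos: [508.9, -149.2, 193.0]
tcp_rot: [-0.0, 0.999, -0.037, -0.0]
wrist_force: [0.0, 0.2, -0.1]
grip_width: 0.258
```

View pics/t12.png

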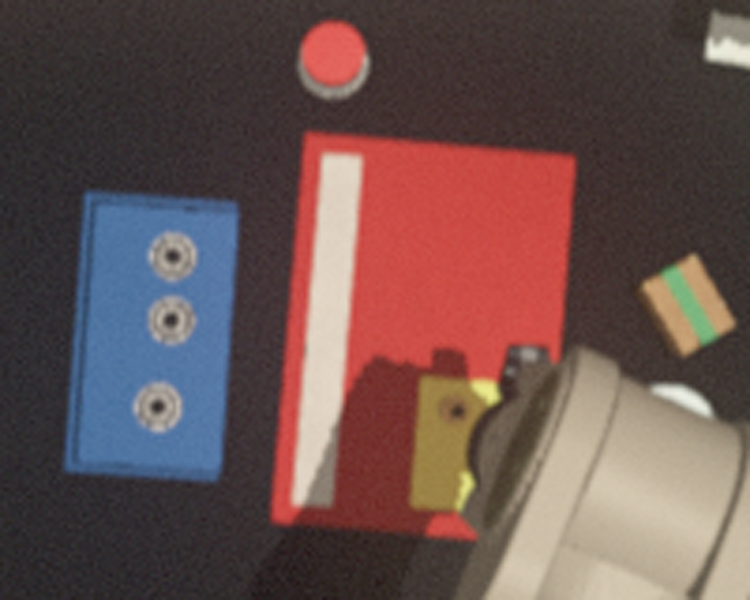

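View pics/s12.png

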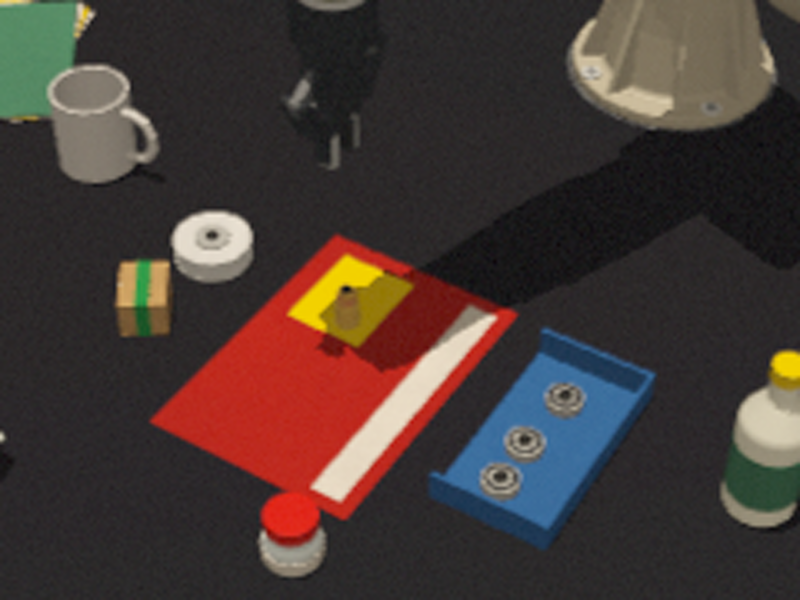

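```bash
python3 -c "
from h import *
f=manip.grab_frame('top')
for x,y in [(172,257),(170,320),(157,406)]: print(np.round(w2t(ray(f,220+x*200/750,130+y*160/600,12)),1))
print(np.abs(manip.read_state()['qd']).max())
manip.job_done()"
```

```text
[61.4 46.1]
[13.2 44.4]
[-52.7  49.7]
0.011148806271517415
the job is handed in; nothing more can be done
```

I swept all three bearings into the blue tray and handed the job in at about 15 s. I nested each bearing between the part-closed fingers and pushed it slowly along the counter, never gripping or lifting it. At the end I backed the arm out and lifted it clear.

- **Bearings:** The last top view, read by my own estimate of the tray position, puts their centres at x = 61, 13 and −53 mm in the tray frame. They lie 44–50 mm inside the mouth, where 16 mm is needed, and they look flat in both views.
- **Other objects:** The scene view shows the coupling, carton, pulley, jar, bottle and mug standing where they began. I judged that by eye and did not measure it. In the top view the arm partly hid the coupling and pulley.
- **Forces:** Wrist force stayed within about 4 N at every reading I took.
- **Disagreement:** The top and scene cameras differed by about 4 mm in y at the start, and up to 9 mm at the tray mouth. I averaged the bearing positions. The margin inside the tray is well above that difference.

No check failed.

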